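Put the grinding heads back in their own colour dishes

TASK

The four grinding heads were put back in the wrong dishes: move each one into the dish whose colour matches its flange, standing upright on its disc, using the empty white dish as the free spot on the way and leaving it empty again. Never set a head down on the bench itself, where its face would pick up swarf; let go of everything at the end.

Things in the scene. Friction and masses are not known exactly. Their poses are not given: they have to be found in the camera images.
- head_red_center (a point): Grinding head with red flange: loose, 0.25 kg, upright, round about z (yaw is free). From below: black disc 70 mm across, 18 high; red flange 60 across, 8 high; steel arbor (grip here) 24 across, 40 high; 66 mm high in all. Point: on the axis, half-way up, 33 mm above the underside, so the arbor runs from 7 mm below to 33 mm above it. z up the arbor.
- head_blue_center (a point): Grinding head with blue flange: loose, 0.25 kg, upright, round about z (yaw is free). From below: black disc 70 mm across, 18 high; blue flange 60 across, 8 high; steel arbor (grip here) 24 across, 40 high; 66 mm high in all. Point: on the axis, half-way up, 33 mm above the underside, so the arbor runs from 7 mm below to 33 mm above it. z up the arbor.
- head_yellow_center (a point): Grinding head with yellow flange: loose, 0.25 kg, upright, round about z (yaw is free). From below: black disc 70 mm across, 18 high; yellow flange 60 across, 8 high; steel arbor (grip here) 24 across, 40 high; 66 mm high in all. Point: on the axis, half-way up, 33 mm above the underside, so the arbor runs from 7 mm below to 33 mm above it. z up the arbor.
- head_green_center (a point): Grinding head with green flange: loose, 0.25 kg, upright, round about z (yaw is free). From below: black disc 70 mm across, 18 high; green flange 60 across, 8 high; steel arbor (grip here) 24 across, 40 high; 66 mm high in all. Point: on the axis, half-way up, 33 mm above the underside, so the arbor runs from 7 mm below to 33 mm above it. z up the arbor.
- dish_red: Round red dish fixed to the bench, home of the red head; holds another head at the start. Outer diameter 104 mm, inner 92 mm; rim 20 mm and flat inner floor 12 mm above the bench. Origin: centre of its underside, on the bench; z up. Other bench things within 130 mm of a dish's centre are lower than 35 mm.
- dish_blue: Round blue dish fixed to the bench, home of the blue head; holds another head at the start. Outer diameter 104 mm, inner 92 mm; rim 20 mm and flat inner floor 12 mm above the bench. Origin: centre of its underside, on the bench; z up. Other bench things within 130 mm of a dish's centre are lower than 35 mm.
- dish_yellow: Round yellow dish fixed to the bench, home of the yellow head; holds another head at the start. Outer diameter 104 mm, inner 92 mm; rim 20 mm and flat inner floor 12 mm above the bench. Origin: centre of its underside, on the bench; z up. Other bench things within 130 mm of a dish's centre are lower than 35 mm.
- dish_green: Round green dish fixed to the bench, home of the green head; holds another head at the start. Outer diameter 104 mm, inner 92 mm; rim 20 mm and flat inner floor 12 mm above the bench. Origin: centre of its underside, on the bench; z up. Other bench things within 130 mm of a dish's centre are lower than 35 mm.
- dish_white: Round white dish fixed to the bench, the spare, empty at the start. Outer diameter 104 mm, inner 92 mm; rim 20 mm and flat inner floor 12 mm above the bench. Origin: centre of its underside, on the bench; z up. Other bench things within 130 mm of a dish's centre are lower than 35 mm.
Mind the look-alikes: they are no part of the job. Of the things that look like the dish_green, the smallest one is meant.

How it is judged:
By the outcome, as a careful person would: the job done as asked, in the order asked, and still so for the second after the job is handed in, with the robot touching nothing.
It also fails if it takes over 128 s, if anything falls off the work surface, if the arm or the gripper's body presses on something with over 40 N, if the wrist force passes 120 N, or if a joint passes its speed limit or range.

ROBOT

A 6-joint arm with a two-finger parallel gripper is mounted at the origin on the work surface. World frame = base frame: x ahead of the robot, y to its left, z up, the work surface at z = 0. Lengths are in m, angles in rad, forces in N, time in s.
With the tool pointing down it reaches from about 0.3 to 0.85 m from the base axis. Payload 5.4 kg.
Tool frame: the origin (TCP) lies at the very end of the fingers, on their centre line; the grasp point (between the pads) lies 19 mm behind it; z points along the fingers, y is the direction in which the jaws open and shut (so a half turn about z gives the same grasp; the last joint's range is limited). The gripper opens to 85 mm and grips with 20 to 120 N. Pads are 22 mm wide; open, the fingers measure 114 mm over their backs; the gripper's body (76 mm by 85 mm) begins 54 mm behind the grasp point. The pads swing forward as they close: fully open they stand 13 mm farther back than shut.
Start: joints at [-1.527, 0.158, 1.597, -0, 1.386, -0.21], TCP at [0.144, -0.557, 0.199] pointing down, gripper open.
Joint ranges: [-2.91, 2.91], [-0.94, 2.29], [0.18, 2.7], [-1.29, 4.43], [0.17, 2.64], [-3, 3]. Speed limits (rad/s): [2.57, 2.57, 3.14, 3.14, 3.14, 3.14].

INTERFACE

Orientations are given as a unit quaternion [x, y, z, w].
In Python, from plant import ctrl, kinematics, camera, finder, telemetry gives the robot as it stands. Calls block until the motion is done:
- ctrl.movep(position, orientation): joint-space move of the TCP to a pose.
- ctrl.servo_line(position, frame=None, vel=0.15, contact_N=None): straight line of the TCP; frame=None keeps the orientation; vel is the mean speed in m/s. With contact_N (N) it stops when the force on the tool has changed by that much, and returns True; else False.
- ctrl.goto_joints(angles): joint-space move.
- ctrl.set_gripper(opening, squeeze=None): finger opening in m; squeeze is the grip in N (None keeps the last); returns when the fingers have stopped.
- ctrl.pause(seconds).
- kinematics.solve_ik(position, orientation): joint angles nearest the present ones, or None.
- camera(name): name is "side" or "top"; returns a dict with "pixels" (384x512x3 uint8, red, green, blue), "range_z" (384x512 float32, m along the optical axis (not along the pixel's ray), 0 where there is no reading), "fx", "fy", "cx", "cy" (pixels), "k1" (the pictures are not rectified: a ray, as slopes to the right and down, at radius r is drawn at 1 + k1 r^2 times it, then the intrinsics apply), "pose" (4x4, takes a point from camera to world coordinates). Camera axes: x right, y down, z forward; pixel columns grow to the right and rows downward; lengths in m; the calibration is good to about 2 mm. A picture is of the moment at which its call begins.
A pose or a line that the arm cannot do raises ctrl.IKError and nothing moves.
- ctrl.finish_job(): hands the job in, once; it reports no verdict.
Trained networks look in the newest picture that a camera, given by its name, has taken for a name from the list of things; names that differ only in an ending like _2 or _b are one class to them, and where a whole thing is asked for, a point or a joint stands for the part that bears it (a point fixed in the world has none). Each returns a list of dicts, best first, with "conf" (0 to 1); they miss things now and then, are a little off and sometimes report something else, mostly with a low value. They report only what shows in the picture. A call takes as long as a camera call. They do not tell look-alikes from the thing itself.
- finder.recognise(camera, label): "box" ([centre column, centre row, width, height] in pixels, round what is visible of it).
- finder.place_of(camera, label): "at" ([column, row] in pixels: a listed point, or the origin of a listed thing).
Readings, each from a call of its own:
- telemetry.get_time(): time.
- telemetry.get_q(): joint angles.
- telemetry.get_qd(): joint speeds.
- telemetry.get_joint_torque(): joint torques, N m.
- telemetry.get_tool_pos(): TCP position.
- telemetry.get_tool_rot(): TCP orientation.
- telemetry.get_force(): force on the tool from outside, world axes, zero at the start.
- telemetry.get_wrist_torque(): the same for the moment, N m.
- telemetry.get_finger_gap(): finger opening in m.
Only numpy, scipy, OpenCV 4.12 (cv2) and the standard library are available. Lean on these libraries where they do the work, as an engineer would, in place of code of your own. Each camera call takes 0.05 s, during which the arm holds its last target. There are 200 camera calls.

## Working session

There is one attempt and no reset: what is moved stays moved. The work goes in short steps, each a Python script; the robot and the scene stay as the last script left them, time stands still between calls to the robot, and variables do not carry over. Pictures are saved under pics/ and viewed, about 12 in all and at most 16, crops included, and the job is handed in when it is done.

```bash
ls; mkdir -p pics; python3 - <<'E'
from plant import camera,telemetry
import cv2
for n in("top","side"):
    c=camera(n); cv2.imwrite(f"pics/{n}0.png",cv2.resize(c["pixels"][:,:,::-1],None,fx=1.5,fy=1.5,interpolation=cv2.INTER_CUBIC))
    print(n,c["fx"],c["cx"],c["cy"],c["k1"],c["pose"].round(3).tolist())
print(telemetry.get_time())
E
```

```text
pics
top 488.35539072494964 254.13480829246652 194.69212397306148 -0.1742324791586842 [[0.011, -0.995, 0.102, 0.378], [-1.0, -0.009, 0.019, 0.043], [-0.018, -0.102, -0.995, 1.243], [0.0, 0.0, 0.0, 1.0]]
side 487.1257644613955 262.8507900368204 182.60064244457172 -0.046324898711726535 [[0.998, -0.02, 0.063, 0.395], [-0.064, -0.507, 0.859, -0.89], [0.014, -0.861, -0.508, 0.65], [0.0, 0.0, 0.0, 1.0]]
0.1
```

View pics/top0.png

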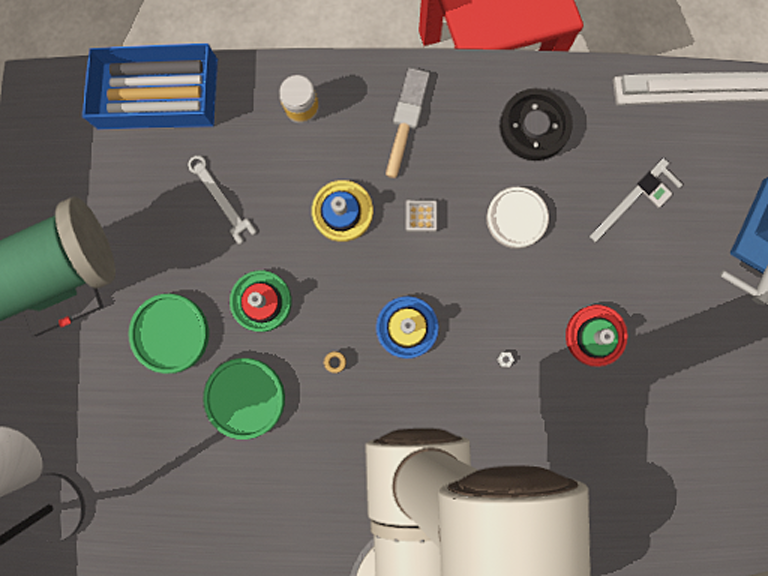

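View pics/side0.png

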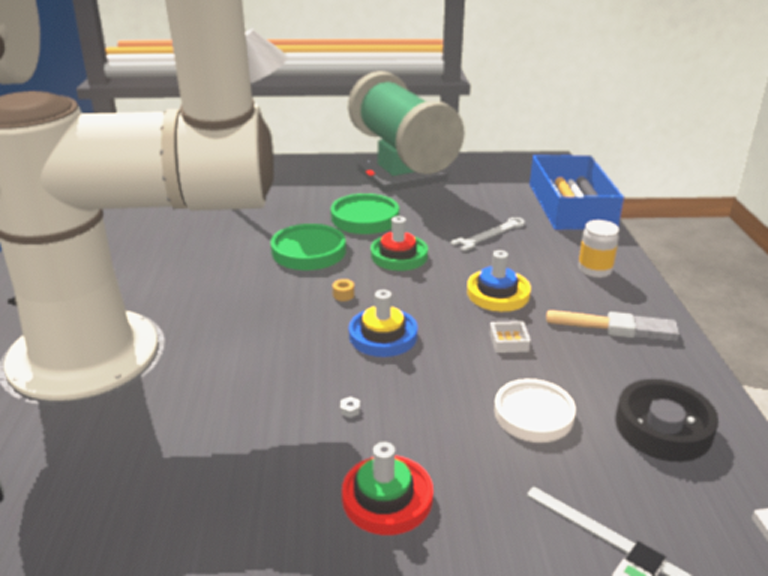

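The green candidates in the top view, at native pixels, are (112,222) and (163,265), both large and empty, and (173,200), which is small and holds the red head. Dish_green is the smallest, so it is the one at (173,200). I'll measure everything and confirm that with a crop.

```bash
cat > h.py <<'E'
from plant import ctrl, kinematics, camera, finder, telemetry
import numpy as np, cv2
def cloud(n="top"):
    c=camera(n); h,w=c["range_z"].shape
    u,v=np.meshgrid(np.arange(w),np.arange(h))
    K=np.array([[c["fx"],0,c["cx"]],[0,c["fy"],c["cy"]],[0,0,1]])
    p=cv2.undistortPoints(np.stack([u,v],-1).reshape(-1,1,2).astype(float),K,np.array([c["k1"],0,0,0,0])).reshape(h,w,2)
    z=c["range_z"]; P=np.dstack([p[...,0]*z,p[...,1]*z,z])@c["pose"][:3,:3].T+c["pose"][:3,3]
    return c["pixels"],P
HUE={"red":[(0,8),(172,180)],"blue":[(100,125)],"yellow":[(22,34)],"green":[(45,85)]}
def heads(P,centres):  # arbor-top centre near each xy
    out=[]
    for x,y in centres:
        m=(np.hypot(P[...,0]-x,P[...,1]-y)<.05)&(P[...,2]>.066)&(P[...,2]<.09)
        q=P[m]; out.append((*( (q[:,:2].min(0)+q[:,:2].max(0))/2 if len(q) else (np.nan,)*2),len(q),np.median(q[:,2]) if len(q) else 0))
    return out
E
python3 - <<'E'
from h import *
img,P=cloud()
seeds={"red":(398,223),"blue":(271,217),"yellow":(228,140),"green":(173,200),"white":(345,145),"bigA":(112,222),"bigB":(163,265)}
for k,(u,v) in seeds.items():
    if k in HUE or k=="white":
        for r in finder.place_of("top","dish_"+k)[:4]: print("net",k,round(r["conf"],2),np.round(r["at"],1))
    s=P[v-3:v+4,u-3:u+4].reshape(-1,3).mean(0)
    m=(np.hypot(P[...,0]-s[0],P[...,1]-s[1])<.1)&(P[...,2]>.014)&(P[...,2]<.027)
    n,l,st,ce=cv2.connectedComponentsWithStats(m.astype(np.uint8))
    i=1+np.argmax(st[1:,4]); q=P[l==i]
    (c,r)=cv2.minEnclosingCircle(q[:,:2].astype(np.float32))
    print(k,np.round(c,4),"r",round(r,4),"zmed",np.median(q[:,2]).round(4),"head",np.round(heads(P,[c])[0],4))
for k in HUE:
    print("head",k,[(round(r["conf"],2),np.round(r["at"],0)) for r in finder.place_of("top",f"head_{k}_center")[:2]])
print(telemetry.get_tool_rot().round(3) if hasattr(telemetry.get_tool_rot(),'round') else telemetry.get_tool_rot())
cv2.imwrite("pics/green.png",cv2.resize(img[170:300,70:210,::-1],None,fx=4,fy=4))
E
```

```text
net red 0.73 [398.8 222.7]
red [ 0.4339 -0.2988] r 0.0527 zmed 0.0186 head [ 4.278e-01 -2.982e-01  9.000e+01  7.690e-02]
net blue 0.67 [269.7 215.2]
blue [0.4454 0.0217] r 0.0522 zmed 0.019 head [4.448e-01 2.270e-02 8.000e+01 7.780e-02]
net yellow 0.78 [231.5 139.3]
net yellow 0.19 [397.1 220.2]
yellow [0.6438 0.1344] r 0.0525 zmed 0.0186 head [6.415e-01 1.363e-01 8.100e+01 7.730e-02]
net green 0.91 [111.3 223.9]
net green 0.7 [175.  202.2]
net green 0.68 [167.2 267.9]
green [0.487  0.2724] r 0.0526 zmed 0.0186 head [4.834e-01 2.694e-01 8.100e+01 7.780e-02]
net white 0.6 [346.  145.1]
white [ 0.6341 -0.1652] r 0.0526 zmed 0.019 head [nan nan  0.  0.]
bigA [0.4293 0.4298] r 0.0692 zmed 0.0172 head [nan nan  0.  0.]
bigB [0.3218 0.2961] r 0.0683 zmed 0.017 head [nan nan  0.  0.]
head red [(0.57, array([171., 198.]))]
head blue [(0.94, array([226., 138.]))]
head yellow [(0.89, array([270., 219.]))]
head green [(0.76, array([400., 222.]))]
[ 0.992  0.127  0.    -0.   ]
```

View pics/green.png

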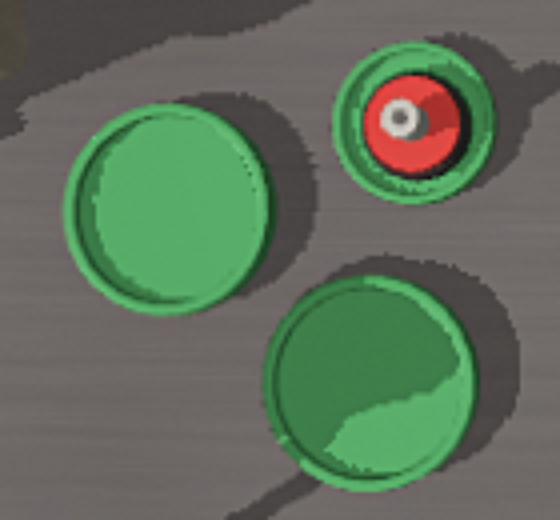

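The crop shows the small dish at top right, about (173,200) native, holding the red head. Its radius of 52.6 mm matches the 104 mm spec, while the other two measure about 69 mm, so it is dish_green. The contents form two swaps, blue with yellow and red with green. I'll make the first move.

```bash
cat >> h.py <<'E'
DISH={"red":(.4339,-.2988),"blue":(.4454,.0217),"yellow":(.6438,.1344),"green":(.487,.2724),"white":(.6341,-.1652)}
Q=[.5**.5,.5**.5,0,0]; H=.18; ZG=.045
def move(src,dst,xy=None):
    if xy is None:
        r=heads(cloud()[1],[DISH[src]])[0]; xy=r[:2]; assert r[2]>40,r
        assert np.hypot(xy[0]-DISH[src][0],xy[1]-DISH[src][1])<.013,xy
    x,y=map(float,xy); dx,dy=DISH[dst]
    ctrl.set_gripper(.06,squeeze=50)
    ctrl.movep([x,y,H],Q); hit=ctrl.servo_line([x,y,ZG],vel=.1,contact_N=12)
    if hit: print("contact going down",telemetry.get_tool_pos(),telemetry.get_force())
    ctrl.set_gripper(0.0,squeeze=50); g=telemetry.get_finger_gap()
    print(src,"->",dst,"gap",round(g,4),"xy",np.round(xy,4)); assert .018<g<.03
    z0=telemetry.get_tool_pos()[2]
    ctrl.servo_line([x,y,H],vel=.12); 
    assert telemetry.get_finger_gap()>.018,"dropped"
    ctrl.movep([dx,dy,H],Q); ctrl.servo_line([dx,dy,z0+.015],vel=.12)
    hit=ctrl.servo_line([dx,dy,z0-.004],vel=.03,contact_N=5)
    print("contact",hit,"z",np.round(telemetry.get_tool_pos()[2]-z0,4),"gap",round(telemetry.get_finger_gap(),4))
    ctrl.set_gripper(.06); ctrl.servo_line([dx,dy,H],vel=.12)
    print("t",round(telemetry.get_time(),1))
E
python3 - <<'E'
from h import *
for d in DISH.values():
    for z in (H,ZG): assert kinematics.solve_ik([*d,z],Q) is not None
move("yellow","white",(.6415,.1363))
for n in("side",):
    c=camera(n); cv2.imwrite(f"pics/{n}1.png",cv2.resize(c["pixels"][:,:,::-1],None,fx=1.5,fy=1.5))
E
```

```text
yellow -> white gap 0.0001 xy [0.6415 0.1363]Traceback (most recent call last):
  File "<stdin>", line 4, in <module>
  File "h.py", line 28, in move
    print(src,"->",dst,"gap",round(g,4),"xy",np.round(xy,4)); assert .018<g<.03
                                                                     ^^^^^^^^^^
AssertionError
```

```bash
python3 - <<'E'
from h import *
print(telemetry.get_tool_pos(),telemetry.get_tool_rot(),telemetry.get_force(),telemetry.get_time(),telemetry.get_finger_gap())
im=[]
for n in("side","top"):
    c=camera(n)["pixels"][:,:,::-1]
    im.append(cv2.resize(c[80:280,180:440] if n=="side" else c[60:260,140:400],None,fx=1.5*2,fy=1.5*2)[:, :780])
cv2.imwrite("pics/a1.png",im[0]);cv2.imwrite("pics/a2.png",im[1])
E
```

```text
[0.64210258 0.13635375 0.04601341] [7.07078045e-01 7.07135209e-01 4.69276342e-04 4.62677707e-04] [-0.36579937 -0.50204109  5.28642849] 6.0583 0.000127174977885812
```

View pics/a1.png

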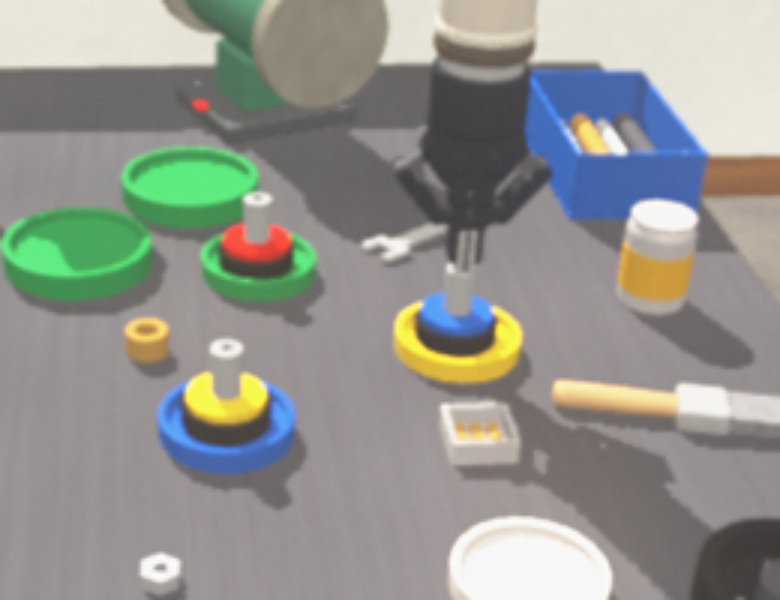

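The fingers closed behind the arbor as seen from the side camera, so the top-view positions look biased. I'll cross-check them against the side camera.

```bash
python3 - <<'E'
from h import *
for n in("top","side"):
    img,P=cloud(n)
    for k,s in DISH.items():
        m=(np.hypot(P[...,0]-s[0],P[...,1]-s[1])<.085)&(P[...,2]>.014)&(P[...,2]<.027)
        nn,l,st,ce=cv2.connectedComponentsWithStats(m.astype(np.uint8)); i=1+np.argmax(st[1:,4]); q=P[l==i]
        c,r=cv2.minEnclosingCircle(q[:,:2].astype(np.float32))
        print(n,k,np.round(c,4),round(r,4),np.round(heads(P,[s])[0],4))
img,P=cloud("top")
# gripper in top view
m=(np.hypot(P[...,0]-.642,P[...,1]-.136)<.12)&(P[...,2]>.06)&(P[...,2]<.4)
print("bench z", np.median(P[230:260,300:340,2]))
E
```

```text
top red [ 0.4337 -0.2985] 0.0525 [ 4.277e-01 -2.986e-01  8.800e+01  7.710e-02]
top blue [0.4452 0.0219] 0.052 [4.447e-01 2.270e-02 8.000e+01 7.780e-02]
top yellow [0.6435 0.0907] 0.0269 [0.6372 0.1265 4.     0.0775]
top green [0.487  0.2764] 0.0514 [4.833e-01 2.694e-01 8.000e+01 7.790e-02]
top white [ 0.6351 -0.1654] 0.0527 [nan nan  0.  0.]
side red [ 0.4323 -0.3004] 0.0533 [ 4.288e-01 -2.996e-01  1.820e+02  7.690e-02]
side blue [0.4438 0.0216] 0.0547 [4.444e-01 2.230e-02 9.800e+01 7.710e-02]
side yellow [0.6444 0.1335] 0.0552 [6.410e-01 1.325e-01 8.400e+01 7.700e-02]
side green [0.4874 0.2681] 0.0546 [ 0.4831  0.2679 62.      0.0764]
side white [ 0.6345 -0.1666] 0.054 [nan nan  0.  0.]
bench z -0.00030167758153465396
```

View pics/a2.png

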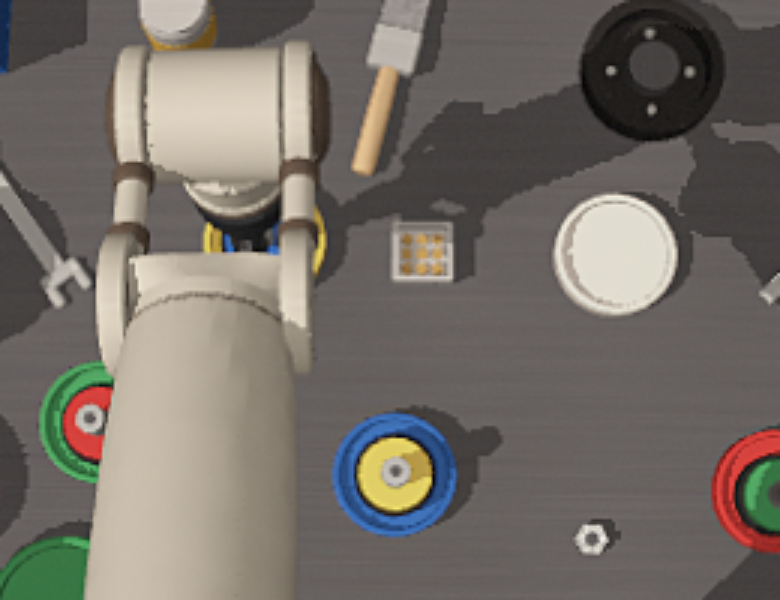

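```bash
python3 - <<'E'
from h import *
img,P=cloud("side")
for r in range(150,186,3):
    print(r,[ (tuple(np.round(P[r,c]*1000).astype(int))) for c in (329,333,337,341)])
cv2.imwrite("pics/a3.png",cv2.resize(img[130:210,290:390,::-1],None,fx=7,fy=7))
E
```

```text
150 [(np.int64(625), np.int64(129), np.int64(134)), (np.int64(633), np.int64(125), np.int64(136)), (np.int64(646), np.int64(137), np.int64(130)), (np.int64(652), np.int64(124), np.int64(136))]
153 [(np.int64(625), np.int64(129), np.int64(126)), (np.int64(635), np.int64(128), np.int64(127)), (np.int64(644), np.int64(125), np.int64(128)), (np.int64(653), np.int64(124), np.int64(128))]
156 [(np.int64(628), np.int64(136), np.int64(114)), (np.int64(635), np.int64(126), np.int64(120)), (np.int64(645), np.int64(128), np.int64(118)), (np.int64(655), np.int64(130), np.int64(117))]
159 [(np.int64(628), np.int64(134), np.int64(107)), (np.int64(636), np.int64(128), np.int64(111)), (np.int64(645), np.int64(125), np.int64(112)), (np.int64(710), np.int64(338), np.int64(-2))]
162 [(np.int64(628), np.int64(133), np.int64(100)), (np.int64(636), np.int64(126), np.int64(103)), (np.int64(646), np.int64(125), np.int64(104)), (np.int64(705), np.int64(315), np.int64(1))]
165 [(np.int64(628), np.int64(130), np.int64(93)), (np.int64(638), np.int64(128), np.int64(94)), (np.int64(647), np.int64(126), np.int64(9
[... 479 characters left out ...]
p.int64(639), np.int64(126), np.int64(70)), (np.int64(650), np.int64(128), np.int64(69)), (np.int64(690), np.int64(246), np.int64(1))]
177 [(np.int64(631), np.int64(129), np.int64(60)), (np.int64(640), np.int64(125), np.int64(62)), (np.int64(652), np.int64(133), np.int64(57)), (np.int64(686), np.int64(227), np.int64(3))]
180 [(np.int64(632), np.int64(131), np.int64(51)), (np.int64(642), np.int64(129), np.int64(52)), (np.int64(657), np.int64(149), np.int64(40)), (np.int64(667), np.int64(150), np.int64(39))]
183 [(np.int64(632), np.int64(128), np.int64(44)), (np.int64(642), np.int64(125), np.int64(45)), (np.int64(654), np.int64(136), np.int64(39)), (np.int64(665), np.int64(138), np.int64(37))]
```

View pics/a3.png

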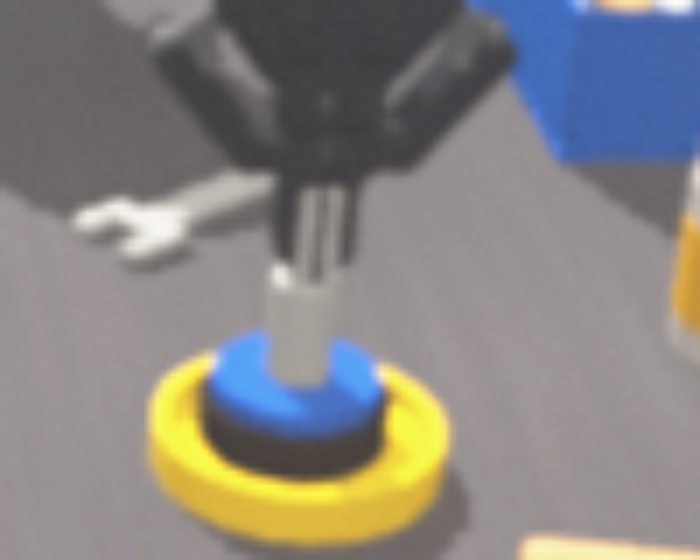

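The crop shows the finger ends resting right at the arbor's top, z≈0.08, while telemetry says the TCP is at 0.046. I'll lift and measure the real fingertip offset.

```bash
python3 - <<'E'
from h import *
ctrl.servo_line([.642,.1363,.2],vel=.12)
print(telemetry.get_tool_pos(),telemetry.get_tool_rot(),telemetry.get_q(),telemetry.get_force(),telemetry.get_time())
for n in("side","top"):
    img,P=cloud(n)
    m=(np.abs(P[...,0]-.642)<.06)&(np.abs(P[...,1]-.136)<.06)&(P[...,2]>.1)
    q=P[m]
    for z in np.arange(.12,.30,.01):
        s=q[(q[:,2]>=z)&(q[:,2]<z+.01)]
        if len(s): print(n,round(z,2),len(s),s[:,:2].min(0).round(3),s[:,:2].max(0).round(3))
    if n=="side": cv2.imwrite("pics/a4.png",cv2.resize(img[40:210,260:430,::-1],None,fx=3.5,fy=3.5))
E
```

```text
[0.64137404 0.13626272 0.19877438] [ 0.70710659  0.70710621 -0.00075416 -0.00071025] [ 2.54508573e-02  3.67204347e-01  1.34762339e+00 -9.47678765e-06
  1.42883681e+00  2.54527518e-02] [-0.49263745  0.25422367 -0.07579898] 7.8
side 0.23 23 [0.634 0.122] [0.653 0.138]
side 0.24 52 [0.627 0.123] [0.655 0.145]
side 0.25 53 [0.627 0.124] [0.654 0.141]
side 0.26 59 [0.627 0.122] [0.655 0.141]
side 0.27 81 [0.612 0.121] [0.671 0.139]
side 0.28 151 [0.605 0.121] [0.681 0.149]
side 0.29 151 [0.597 0.119] [0.688 0.157]
top 0.23 5 [0.634 0.125] [0.638 0.129]
top 0.24 2 [0.631 0.126] [0.634 0.129]
top 0.25 1 [0.627 0.13 ] [0.627 0.13 ]
top 0.26 2 [0.627 0.129] [0.629 0.129]
top 0.27 2 [0.627 0.124] [0.629 0.126]
top 0.28 11 [0.61  0.123] [0.626 0.133]
top 0.29 10 [0.601 0.121] [0.626 0.128]
```

View pics/a4.png

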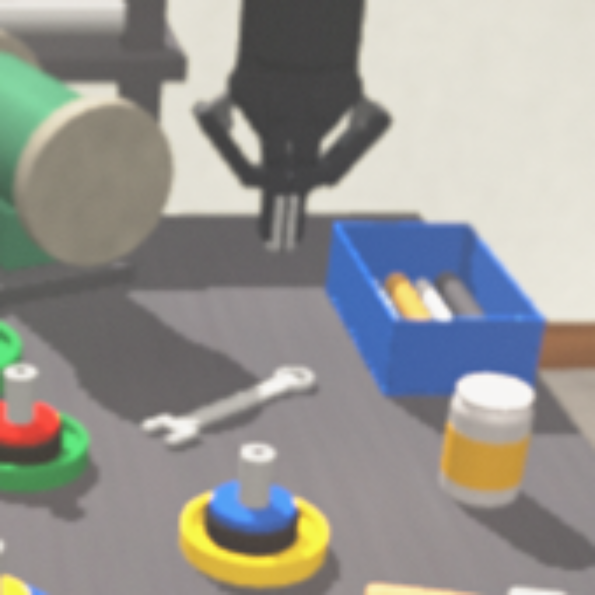

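The fingertips really sit about 33 mm above the reported TCP, and the lateral position is fine. The blue head still stands untouched in the yellow dish. I'll apply a 33 mm tool-length correction, with contact guards on the descents.

```bash
sed -i 's/^Q=.*/Q=[.5**.5,.5**.5,0,0]; OFF=.033; H=.19-OFF; ZG=.049-OFF/; s/z0-.004/z0-.006/' h.py
python3 - <<'E'
from h import *
for d in DISH.values():
    for z in (H,ZG): assert kinematics.solve_ik([*d,z],Q) is not None
move("yellow","white",(.6413,.1345))
img,P=cloud("side"); print(heads(P,[DISH["white"]]))
cv2.imwrite("pics/a5.png",cv2.resize(img[:,:,::-1],None,fx=1.5,fy=1.5))
E
```

```text
yellow -> white gap 0.0226 xy [0.6413 0.1345]
contact True z 0.0 gap 0.0225
t 16.8
[(np.float64(0.6333747595586547), np.float64(-0.16409494327759633), 132, np.float64(0.0766096933757004))]
```

View pics/a5.png

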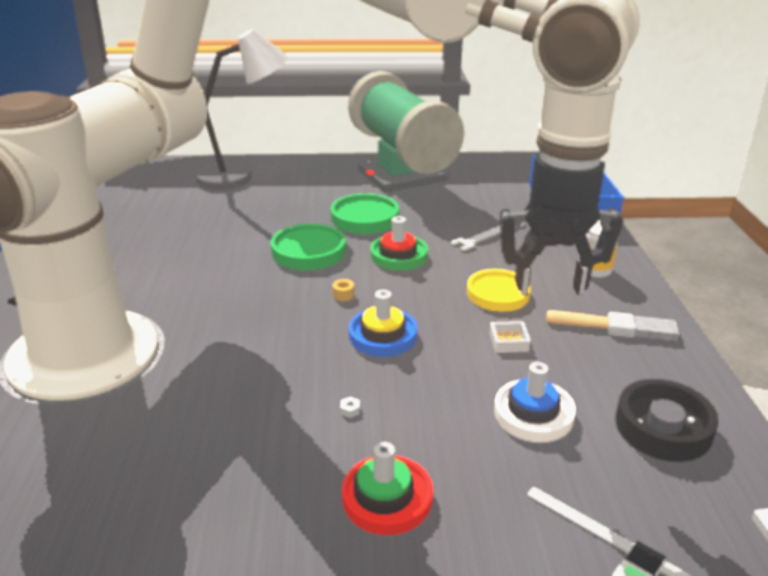

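The blue head now stands upright in the white dish at (537,400). I'll do the next two moves.

```bash
python3 - <<'E'
from h import *
move("blue","yellow",(.4446,.0225))
move("white","blue",(.634,-.165))
img,P=cloud("side"); print(heads(P,[DISH[k] for k in("yellow","blue","white")]))
cv2.imwrite("pics/a6.png",cv2.resize(img[:,:,::-1],None,fx=1.5,fy=1.5))
E
```

```text
blue -> yellow gap 0.0228 xy [0.4446 0.0225]
contact True z -0.0006 gap 0.0229
t 25.8
white -> blue gap 0.0224 xy [ 0.634 -0.165]
contact True z -0.0006 gap 0.0227
t 35.0
[(np.float64(0.6417574463642671), np.float64(0.1322881798231953), 78, np.float64(0.07653515389101007)), (np.float64(0.4443982009343401), np.float64(0.02327583105404535), 96, np.float64(0.0769320341416862)), (nan, nan, 0, 0)]
```

View pics/a6.png

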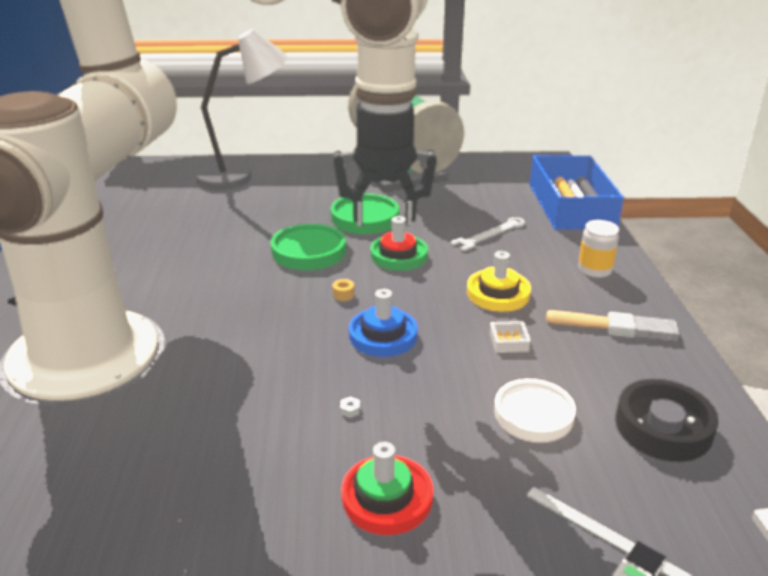

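Blue (383,325) and yellow (500,285) are home and the white dish is empty. The red/green swap is next.

```bash
python3 - <<'E'
from h import *
move("green","white",(.4833,.2688))
move("red","green",(.4281,-.299))
move("white","red",(.634,-.165))
ctrl.movep([.5,-.45,.25],Q)
for n in("top","side"):
    img,P=cloud(n); print(n,[tuple(np.round(h,4)) for h in heads(P,DISH.values())])
    cv2.imwrite(f"pics/b_{n}.png",cv2.resize(img[:,:,::-1],None,fx=1.5,fy=1.5))
E
```

```text
green -> white gap 0.0225 xy [0.4833 0.2688]
contact True z -0.0001 gap 0.0226
t 44.7
red -> green gap 0.0225 xy [ 0.4281 -0.299 ]
contact True z -0.0001 gap 0.0228
t 54.8
white -> red gap 0.0224 xy [ 0.634 -0.165]
contact True z -0.0006 gap 0.0225
t 64.5
top [(np.float64(0.4326), np.float64(-0.2969), np.float64(89.0), np.float64(0.0772)), (np.float64(0.4447), np.float64(0.0227), np.float64(76.0), np.float64(0.0777)), (np.float64(0.6437), np.float64(0.1338), np.float64(80.0), np.float64(0.0778)), (np.float64(0.4878), np.float64(0.2721), np.float64(82.0), np.float64(0.0773)), (np.float64(nan), np.float64(nan), np.float64(0.0), np.float64(0.0))]
side [(np.float64(0.4331), np.float64(-0.2999), np.float64(186.0), np.float64(0.0769)), (np.float64(0.4444), np.float64(0.0222), np.float64(95.0), np.float64(0.0775)), (np.float64(nan), np.float64(nan), np.float64(0.0), np.float64(0.0)), (np.float64(0.4861), np.float64(0.27), np.float64(63.0), np.float64(0.0764)), (np.float64(nan), np.float64(nan), np.float64(0.0), np.float64(0.0))]
```

View pics/b_top.png

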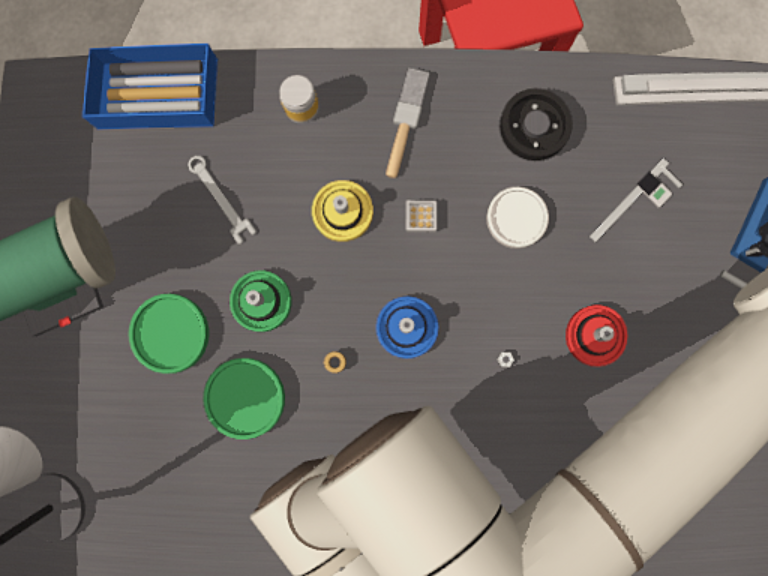

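View pics/b_side.png

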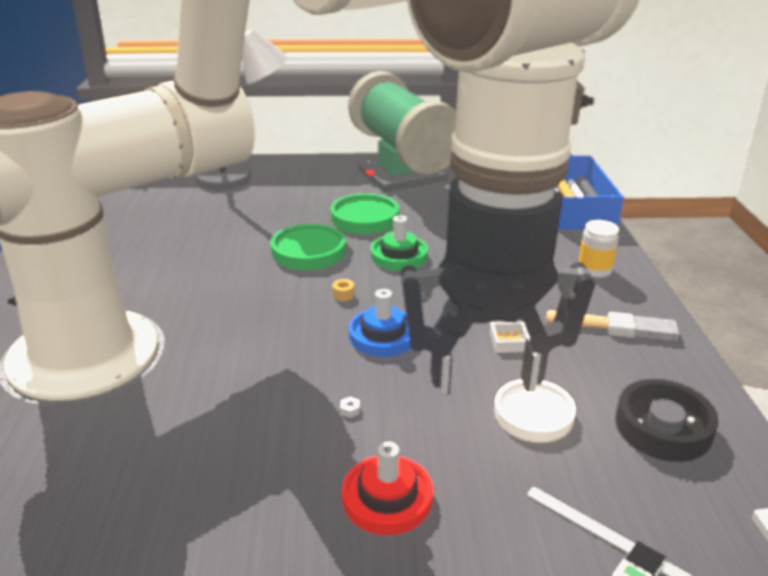

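All four heads stand in their matching dishes, the white dish at (518,217) in the top view is empty, and the gripper is clear of everything.

```bash
python3 -c "
from plant import ctrl
ctrl.finish_job()"
```

```text
the job is handed in; nothing more can be done
```

All four grinding heads now stand upright in the dishes that match their flanges. The white dish is empty, and I handed the job in with the gripper open and clear, at about 65 s.

- **Moves:** I swapped blue with yellow, then red with green, each by way of the white dish. No head was set down on the bench.
- **Green dish:** I used the smallest of the three green ones; its measured radius of 52.6 mm matches the stated 104 mm diameter.
- **First grasp missed:** the fingers closed just above the blue head's arbor. The fingertips really sit about 33 mm higher than the reported tool position. I corrected for that, and all six later grasps held (finger gap about 22.5 mm) and met the dish floor at the expected height.
- **Final checks:** in the top view all four arbor tops are at about 77–78 mm, as expected for upright heads, and within about 2 mm of the dish centres. The side view agreed for red, blue and green. Yellow was hidden behind the gripper there, so its final position rests on the top view alone.

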